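# Make up the casting and doming trays

## Task

Make up two jobs from the stock on the goldsmith's bench, one thing to a compartment, each standing upright on the compartment's floor. In the three-compartment tray goes the casting job: the larger steel flask in the middle compartment, with the crucible and the larger glass jar in the compartments either side of it; in the two-compartment tray goes the doming job: the doming block and the punch stand. Leave the smaller flask and the smaller jar standing where they are.

Things in the scene. Friction and masses are not known exactly. Their poses are not given: they have to be found in the camera images.
- tray3: The casting tray: the longer tray, 232 mm long, with three compartments. Origin: centre of its underside, x across, y along the row, z up. Open wooden tray, fixed to the bench, 80 mm across; walls and ribs 4 mm thick, tops 15 mm above the bench; floor 5 mm above the bench; compartments 72 mm square inside, side by side along y, centred at y = -76, 0 and +76 mm.
- tray2: The doming tray: the shorter tray, 156 mm long, with two compartments. Origin: centre of its underside, x across, y along the row, z up. Open wooden tray, fixed to the bench, 80 mm across; walls and ribs 4 mm thick, tops 15 mm above the bench; floor 5 mm above the bench; compartments 72 mm square inside, side by side along y, centred at y = -38 and +38 mm.
- flask_large: The larger casting flask: a plain steel tube standing on end, open top and bottom, 58 mm outside diameter, 3 mm wall, 60 mm high, about 0.24 kg. Origin: centre of its underside, z up.
- flask_small: The smaller casting flask, which stays where it is: the same kind of steel tube, 42 mm diameter, 42 mm high. Origin: centre of its underside, z up.
- crucible: Casting crucible: thick-walled white ceramic cup standing upright, 54 mm diameter, 40 mm high, open top, a small spout at the rim towards its own -x reaching 34 mm from the axis between 33 and 39 mm above its foot, about 0.11 kg. Origin: centre of its underside, z up.
- jar_large: The larger flux jar: pale clear glass jar with a grey aluminium cap, standing, 50 mm diameter, 56 mm high, about 0.13 kg. Origin: centre of its underside, z up.
- jar_small: The smaller flux jar, which stays where it is: the same kind of jar, 34 mm diameter, 42 mm high. Origin: centre of its underside, z up.
- doming_block: Doming block: a steel block 40 mm on each side with round hollows of several sizes in its faces, about 0.5 kg; its flat sides face its own x and y. Origin: centre of its underside, z up.
- punch_stand: Punch stand: a round wooden drum 48 mm diameter, 40 mm high, with five thin ball-ended steel punches standing up out of its top to about 68 mm, about 0.12 kg; standing upright. Origin: centre of its underside, z up.

How it is judged:
At the end, for the whole second after the job is handed in: Each kit thing in its compartment as asked (outer two, and the pair, either way round), within 22 mm of its centre in tray x and y, underside under 9 mm above the tray's underside, upright within 0.15 rad, at rest; smaller flask and jar within 30 mm of their start, upright within 0.2 rad (x of flask_large in the frame of tray3 between -0.022 and 0.022 m and y of flask_large in the frame of tray3 between -0.022 and 0.022 m and z of flask_large in the frame of tray3 below 0.009 m and (((x of crucible in the frame of tray3 between -0.022 and 0.022 m and y of crucible in the frame of tray3 between 0.054 and 0.098 m and z of crucible in the frame of tray3 below 0.009 m) and (x of jar_large in the frame of tray3 between -0.022 and 0.022 m and y of jar_large in the frame of tray3 between -0.098 and -0.054 m and z of jar_large in the frame of tray3 below 0.009 m)) or ((x of crucible in the frame of tray3 between -0.022 and 0.022 m and y of crucible in the frame of tray3 between -0.098 and -0.054 m and z of crucible in the frame of tray3 below 0.009 m) and (x of jar_large in the frame of tray3 between -0.022 and 0.022 m and y of jar_large in the frame of tray3 between 0.054 and 0.098 m and z of jar_large in the frame of tray3 below 0.009 m))) and (((x of doming_block in the frame of tray2 between -0.022 and 0.022 m and y of doming_block in the frame of tray2 between 0.016 and 0.06 m and z of doming_block in the frame of tray2 below 0.009 m) and (x of punch_stand in the frame of tray2 between -0.022 and 0.022 m and y of punch_stand in the frame of tray2 between -0.06 and -0.016 m and z of punch_stand in the frame of tray2 below 0.009 m)) or ((x of doming_block in the frame of tray2 between -0.022 and 0.022 m and y of doming_block in the frame of tray2 between -0.06 and -0.016 m and z of doming_block in the frame of tray2 below 0.009 m) and (x of punch_stand in the frame of tray2 between -0.022 and 0.022 m and y of punch_stand in the frame of tray2 between 0.016 and 0.06 m and z of punch_stand in the frame of tray2 below 0.009 m))) and angle between each of flask_large, crucible, jar_large, doming_block, punch_stand's own z axis and vertical below 0.15 rad and linear speed of each of flask_large, crucible, jar_large, doming_block, punch_stand below 0.02 m/s and distance of each of flask_small, jar_small from where it was at the start of the episode below 0.03 m and angle between each of flask_small, jar_small's own z axis and vertical below 0.2 rad); the robot touches nothing.
It fails at once if a smaller flask or jar is taken away or knocked aside (moved more than 30 mm) (distance of any of flask_small, jar_small from where it was at the start of the episode above 0.03 m).
It also fails if it takes over 120 s, if anything falls off the work surface, if the arm or the gripper's body presses on something with over 40 N, if the wrist force passes 120 N, or if a joint passes its speed limit or range.

## Robot

A 6-joint arm with a two-finger parallel gripper is mounted at the origin on the work surface. World frame = base frame: x ahead of the robot, y to its left, z up, the work surface at z = 0. Lengths are in m, angles in rad, forces in N, time in s.
With the tool pointing down it reaches from about 0.275 to 0.875 m from the base axis. Payload 12.5 kg.
Tool frame: the origin (TCP) lies at the very end of the fingers, on their centre line; the grasp point (between the pads) lies 19 mm behind it; z points along the fingers, y is the line along which they close (so a half turn about z gives the same grasp; the last joint's range is limited). The gripper opens to 85 mm and grips with 20 to 120 N. Pads are 22 mm wide; open, the fingers measure 114 mm over their backs; the gripper's body (76 mm by 85 mm) begins 54 mm behind the grasp point. The pads swing forward as they close: fully open they stand 13 mm farther back than shut.
Start: joints at [1.148, 0.351, 1.652, -0, 1.139, -0.085], TCP at [0.182, 0.519, 0.231] pointing down, gripper open.
Joint ranges: [-2.75, 2.75], [-0.79, 2.1], [0.01, 2.65], [-1.57, 4.71], [0.07, 3.14], [-2.87, 2.87]. Speed limits (rad/s): [2.22, 2.22, 2.79, 3.14, 3.14, 3.14].

## Interface

Orientations are given as a 3x3 rotation matrix whose columns are the frame's x, y, z axes.
In Python, from bench import manip gives the robot as it stands. Calls block until the motion is done:
- manip.move_ptp(position, orientation): joint-space move of the TCP to a pose.
- manip.move_l(position, attitude=None, max_speed=0.15): straight line of the TCP; attitude=None keeps the orientation; max_speed is the mean speed in m/s.
- manip.move_j(angles): joint-space move.
- manip.set_gripper(opening, effort=None): opening from 0.0 (shut) to 1.0 (fully open); effort is the grip in N (None keeps the last); returns when the fingers have stopped.
- manip.dwell(seconds).
- manip.inverse_kinematics(position, orientation): joint angles nearest the present ones, or None.
- manip.grab_frame(name): name is "scene" or "top" or "wrist"; returns (picture, depth): 400x640x3 uint8, red, green, blue; 400x640 float32, m along the optical axis (not along the pixel's ray), 0 where there is no reading.
- manip.get_calibration(name): a dict with "camera_matrix" (3x3 intrinsics, pixels), "R" (3x3) and "t" (3): a world point X has camera coordinates R X + t. Camera axes: x right, y down, z forward; pixel columns grow to the right and rows downward; lengths in m; the calibration is good to about 2 mm. A picture is of the moment at which its call begins: read the wrist's pose just before it. get_calibration takes no time and is no camera call; for the wrist camera it gives the pose at the moment of the call.
A pose or a line that the arm cannot do raises manip.Unreachable and nothing moves.
- manip.sign_off(): hands the job in; it is judged then, once.
Trained networks look in the newest picture that a camera, given by its name, has taken for a name from the list of things; names that differ only in an ending like _2 or _b are one class to them, and where a whole thing is asked for, a point or a joint stands for the part that bears it (a point fixed in the world has none). Each returns a list of dicts, best first, with "confidence" (0 to 1); they miss things now and then, are a little off and sometimes report something else, mostly with a low value. They report only what shows in the picture. A call takes as long as a camera call.
- manip.look_for(camera, name): "at" ([x, y, z] in m, in world coordinates, good to about 4 mm: the middle of the surface that is visible of it).
Readings, each from a call of its own:
- manip.current_time(): time.
- manip.current_qpos(): joint angles.
- manip.current_joint_vel(): joint speeds.
- manip.current_joint_torque(): joint torques, N m.
- manip.current_ee_pos(): TCP position.
- manip.current_tcp_rot(): TCP orientation.
- manip.current_force(): force on the tool from outside, world axes, zero at the start.
- manip.current_ft_torque(): the same for the moment, N m.
- manip.current_grip_width(): opening from 0.0 (shut) to 1.0 (fully open).
- manip.current_grip_force(): force on a finger pad.
Only numpy, scipy, OpenCV 4.12 (cv2) and the standard library are available. Lean on these libraries where they do the work, as an engineer would, in place of code of your own. Each camera call takes 0.05 s, during which the arm holds its last target. There are 200 camera calls.

## Working session

There is one attempt and no reset: what is moved stays moved. The work goes in short steps, each a Python script; the robot and the scene stay as the last script left them, time stands still between calls to the robot, and variables do not carry over. Pictures are saved under pics/ and viewed, at most 14 in all, crops included, and the job is handed in when it is done.

```bash
mkdir -p pics; ls; python3 - <<'E'
from bench import manip
import cv2
for c in ("top","scene"):
    p,d=manip.grab_frame(c); cv2.imwrite(f"pics/{c}0.png",p[:,:,::-1])
    for n in "tray3 tray2 flask_large flask_small crucible jar_large jar_small doming_block punch_stand".split():
        print(c,n,[([round(v,3) for v in r["at"]],round(r["confidence"],2)) for r in manip.look_for(c,n)][:3])
E
```

```text
pics
top tray3 [([0.628, -0.205, 0.005], 0.82), ([0.611, 0.191, 0.007], 0.69)]
top tray2 [([0.628, -0.205, 0.005], 0.82), ([0.611, 0.191, 0.007], 0.69)]
top flask_large [([0.465, -0.055, 0.048], 0.63)]
top flask_small []
top crucible [([0.428, 0.198, 0.016], 0.92)]
top jar_large [([0.331, -0.275, 0.059], 0.56), ([0.401, -0.173, 0.043], 0.3)]
top jar_small [([0.595, -0.017, 0.04], 0.57)]
top doming_block [([0.401, -0.175, 0.041], 0.6)]
top punch_stand [([0.444, 0.061, 0.045], 0.62)]
scene tray3 [([0.625, -0.209, -0.002], 0.62)]
scene tray2 [([0.625, -0.209, -0.002], 0.62)]
scene flask_large [([0.477, -0.06, 0.043], 0.74), ([0.61, 0.187, 0.002], 0.7)]
scene flask_small [([0.369, 0.286, 0.027], 0.69)]
scene crucible [([0.445, 0.192, 0.026], 0.93)]
scene jar_large [([0.349, -0.283, 0.034], 0.65)]
scene jar_small [([0.614, -0.02, 0.03], 0.57)]
scene doming_block [([0.416, -0.176, 0.026], 0.91)]
scene punch_stand [([0.459, 0.057, 0.036], 0.94)]
```

View pics/top0.png

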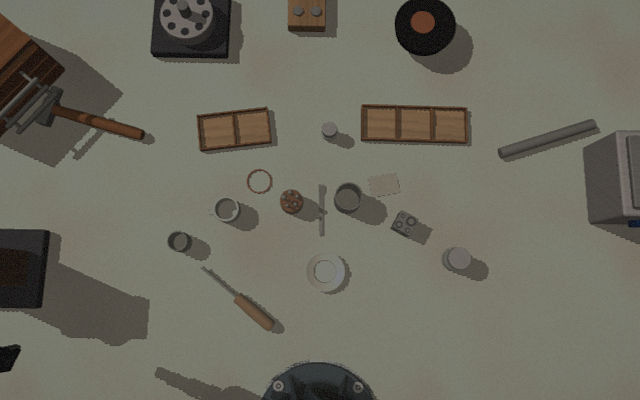

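View pics/scene0.png

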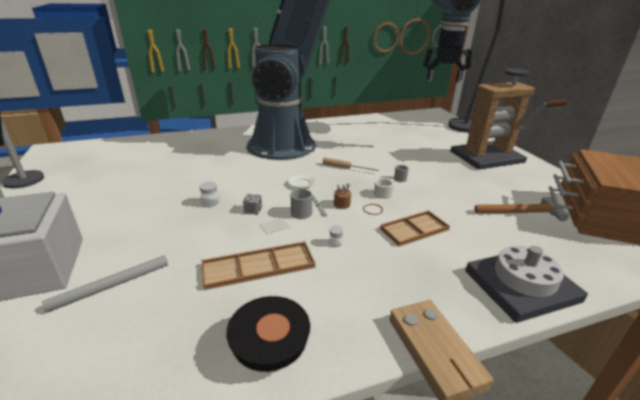

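The top picture shows tray2 at about (235,130), tray3 at (414,124) and jar_small at (330,130). In the row below are the crucible (227,210), punch stand (291,202), flask_large (348,198), doming block (404,223) and jar_large (458,258), with flask_small at (180,241). The network's positions agree with this. I'll measure more closely with the wrist camera.

```bash
cat >h.py <<'E'
from bench import manip
import numpy as np, cv2
def down(a):  # tool y (closing line) at angle a in world xy
    c,s=np.cos(a),np.sin(a); return np.array([[-s,c,0],[c,s,0],[0,0,-1.]])
def cloud(name):
    K=None; cal=manip.get_calibration(name); p,d=manip.grab_frame(name)
    K=np.array(cal["camera_matrix"]);R=np.array(cal["R"]);t=np.array(cal["t"])
    v,u=np.mgrid[:400,:640]; C=np.dstack([(u-K[0,2])/K[0,0]*d,(v-K[1,2])/K[1,1]*d,d])
    W=(C-t)@R; W[d==0]=np.nan
    return p,W
E
python3 - <<'E'
from h import *
print(manip.current_tcp_rot().round(2) if hasattr(manip.current_tcp_rot(),'round') else manip.current_tcp_rot())
for i,(x,y) in enumerate([(0.50,0.19),(0.50,-0.20)]):
    t0=manip.current_time()
    for z in (0.5,.45,0.4,0.35):
        try: manip.move_ptp([x,y,z],down(np.pi/2)); break
        except manip.Unreachable: pass
    p,W=cloud("wrist"); print(z,manip.current_time()-t0)
    np.savez(f"w{i}.npz",p=p,W=W); cv2.imwrite(f"pics/w{i}.png",p[:,:,::-1])
    print(np.nanmin(W[...,:2],axis=(0,1)),np.nanmax(W[...,:2],axis=(0,1)))
    for n in "tray3 tray2 flask_large flask_small crucible jar_large jar_small doming_block punch_stand".split():
        print(n,[([round(v,3) for v in r["at"]],round(r["confidence"],2)) for r in manip.look_for("wrist",n)][:3])
E
```

```text
[[-0.94  0.33 -0.  ]
 [ 0.33  0.94 -0.  ]
 [ 0.   -0.   -1.  ]]
0.5 1.9667
[ 0.2534248  -1.53130719] [1.63759042 1.86928107]
tray3 [([0.631, -0.202, 0.007], 0.76), ([0.605, 0.195, 0.0], 0.71)]
tray2 [([0.631, -0.202, 0.007], 0.76), ([0.605, 0.195, 0.0], 0.71)]
flask_large [([0.456, -0.063, 0.039], 0.6)]
flask_small [([0.359, 0.292, 0.034], 0.53)]
crucible [([0.428, 0.196, 0.006], 0.61)]
jar_large [([0.339, -0.264, 0.048], 0.8)]
jar_small [([0.601, -0.009, 0.041], 0.83)]
doming_block [([0.406, -0.166, 0.041], 0.6)]
punch_stand [([0.448, 0.071, 0.04], 0.64)]
0.5 1.4999999999999996
[ 0.25419835 -1.8974922 ] [1.63903979 1.47865163]
tray3 [([0.63, -0.201, 0.004], 0.85), ([0.608, 0.195, 0.002], 0.6)]
tray2 [([0.63, -0.201, 0.004], 0.85), ([0.608, 0.195, 0.002], 0.6)]
flask_large [([0.454, -0.046, 0.044], 0.58)]
flask_small [([0.36, 0.285, 0.022], 0.81)]
crucible [([0.426, 0.204, 0.025], 0.63), ([0.342, -0.274, 0.053], 0.36)]
jar_large [([0.341, -0.273, 0.054], 0.79), ([0.455, -0.048, 0.044], 0.22)]
jar_small [([0.6, -0.014, 0.042], 0.66)]
doming_block [([0.404, -0.173, 0.038], 0.65)]
punch_stand [([0.448, 0.057, 0.037], 0.61)]
```

```bash
cat >fit.py <<'E'
from h import *
O={"flask_large":(.460,-.056,.060,29),"flask_small":(.362,.287,.042,21),"crucible":(.430,.198,.040,27),"jar_large":(.340,-.273,.056,25),"jar_small":(.600,-.014,.042,17),"doming_block":(.405,-.173,.040,28),"punch_stand":(.448,.060,.040,24)}
def clean(P):  # drop stray points
    m=np.median(P,axis=0); g=np.zeros((140,140),np.uint8)
    return P
def trim(P,k=1.0):
    lo,hi=np.percentile(P,k,axis=0),np.percentile(P,100-k,axis=0); return (lo+hi)/2,(hi-lo)
if __name__=="__main__":
    p,W=cloud("top"); np.savez("wt.npz",p=p,W=W)
    for f in ("w0","w1","wt"):
        W=np.load(f+".npz")["W"].reshape(-1,3); W=W[~np.isnan(W[:,0])]
        print(f,"table",np.median(W[(abs(W[:,0]-.5)<.1)&(abs(W[:,1])<.3)][:,2]).round(4))
        for n,(x,y,h,r) in O.items():
            P=W[(np.hypot(W[:,0]-x,W[:,1]-y)<r/1000+.02)&(abs(W[:,2]-h)<.007)]
            if len(P)<20: print(n,len(P)); continue
            c,e=trim(P[:,:2]); rc=cv2.minAreaRect(P[:,:2].astype(np.float32)*1000)
            print(n,len(P),"c",c.round(4),"ext",e.round(4),"z",np.median(P[:,2]).round(4), np.round(rc[0],1),np.round(rc[1],1),round(rc[2],1))
        for n,x,y,L in (("tray3",.63,-.203,.232),("tray2",.608,.193,.156)):
            P=W[(abs(W[:,0]-x)<.07)&(abs(W[:,1]-y)<L/2+.03)&(abs(W[:,2]-.0135)<.005)]
            P=P[np.hypot(P[:,0]-.6,P[:,1]+.014)>.03]
            rc=cv2.minAreaRect(P[:,:2].astype(np.float32)*1000)
            print(n,len(P),np.round(rc[0],1),np.round(rc[1],1),round(rc[2],1))
E
python3 fit.py
```

```text
w0 table 0.5514
flask_large 273 c [ 0.4566 -0.0553] ext [0.0554 0.0563] z 0.0605 [456.6 -55.2] [57.3 55.6] 90.0
flask_small 166 c [0.3612 0.2914] ext [0.0404 0.0401] z 0.0428 [361.1 291.5] [40.6 40.2] 1.2
crucible 276 c [0.4292 0.2001] ext [0.0522 0.0581] z 0.0411 [429.6 196.6] [52.5 53.2] 60.4
jar_large 686 c [ 0.3361 -0.2771] ext [0.0417 0.0424] z 0.0569 [ 335.9 -277.4] [43.2 44.9] 0.7
jar_small 208 c [ 0.6034 -0.0141] ext [0.0289 0.0297] z 0.0433 [604.  -14.3] [30.3 30.9] 65.0
doming_block 587 c [ 0.407  -0.1731] ext [0.0477 0.0483] z 0.0413 [ 406.3 -173.5] [41.7 39.9] 62.6
punch_stand 427 c [0.4485 0.0632] ext [0.046  0.0447] z 0.0412 [448.6  63.3] [45.7 46.3] 89.5
tray3 1221 [ 629.8 -200.9] [233.8  81.1] 89.3
tray2 720 [609.8 192.9] [ 80.6 155.8] 8.0
w1 table 0.5519
flask_large 229 c [ 0.4572 -0.0565] ext [0.0555 0.0563] z 0.0607 [457.2 -56.3] [57.  55.8] 88.4
flask_small 294 c [0.3609 0.2908] ext [0.039  0.0414] z 0.0416 [361.1 291.2] [42.7 40.3] 86.0
crucible 398 c [0.4289 0.1984] ext [0.0505 0.0579] z 0.0406 [430.  196.5] [55.7 52.5] 64.8
jar_large 618 c [ 0.3361 -0.2785] ext
[... 410 characters left out ...]
.5] [ 82.  157.6] 8.3
wt table 0.0031
flask_large 147 c [ 0.4599 -0.0559] ext [0.0559 0.0561] z 0.0597 [459.6 -55.7] [56.3 56.2] 63.9
flask_small 107 c [0.3634 0.2911] ext [0.0387 0.041 ] z 0.0407 [363.4 291.1] [38.8 41.5] 0.7
crucible 223 c [0.4315 0.1989] ext [0.0512 0.0584] z 0.0391 [432.1 195.9] [53.1 52.5] 62.9
jar_large 0
jar_small 171 c [ 0.6068 -0.0153] ext [0.0294 0.0278] z 0.0419 [606.8 -15.3] [30.8 27.7] 0.6
doming_block 22 c [ 0.4258 -0.162 ] ext [0.0186 0.0121] z 0.0403 [ 425.9 -162.3] [ 3.6 22.5] 57.5
punch_stand 330 c [0.4506 0.0621] ext [0.0443 0.0454] z 0.0399 [451.6  62.2] [46.7 45.7] 1.2
tray3 843 [ 632.7 -198.8] [227.6  82.5] 89.6
tray2 629 [612.9 192.5] [ 81.8 156.1] 8.3
```

View pics/w1.png

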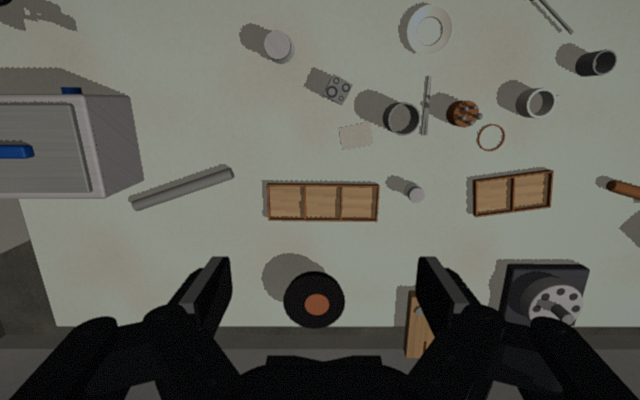

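The wrist and top-camera fits agree to about 3 mm and match the given sizes and heights, so I'll start with the large flask and check it.

```bash
cat >>h.py <<'E'
T={"tray3":(np.array([.6305,-.2005]),np.radians(-.7)),"tray2":(np.array([.6105,.1927]),np.radians(8.2))}
def pick_place(xy,a,tray,ty,off=.014,effort=50,da=0.0):
    """grasp at xy, closing line at angle a; set down in tray compartment at tray-y ty, closing line along tray x + da"""
    c,yaw=T[tray]; g=c+ty*np.array([-np.sin(yaw),np.cos(yaw)]); R=down(a); Rp=down(yaw+da); x,y=xy
    H=.17; t0=manip.current_time()
    manip.set_gripper(1.0)
    manip.move_ptp([x,y,H],R); manip.move_l([x,y,off],max_speed=.12)
    manip.set_gripper(0.0,effort); w=manip.current_grip_width(); print("grip",round(w*85,1),"mm",round(manip.current_grip_force(),1))
    if w<.35: manip.set_gripper(1.0); manip.move_l([x,y,H]); print("MISSED"); return
    manip.move_l([x,y,H],max_speed=.15)
    manip.move_ptp([g[0],g[1],H],Rp)
    print("held",round(manip.current_grip_width()*85,1))
    manip.move_l([g[0],g[1],.04],max_speed=.15); manip.move_l([g[0],g[1],off+.006],max_speed=.05)
    print("F",np.round(manip.current_force(),1))
    manip.set_gripper(1.0); manip.move_l([g[0],g[1],H],max_speed=.15)
    print("ok",np.round(g,3),"took",round(manip.current_time()-t0,1),"t",round(manip.current_time(),1))
E
python3 - <<'E'
from h import *
for f in ("w0","w1","wt"):
    W=np.load(f+".npz")["W"].reshape(-1,3); d=W[:,:2]-[.4295 if f!="wt" else .432,.1965]; r=np.hypot(*d.T)
    m=(r>.029)&(r<.036)&(abs(W[:,2]-.037)<.006); print(f,m.sum(),np.degrees(np.arctan2(d[m,1],d[m,0])).round())
pick_place((.458,-.056),0.,"tray3",0,off=.018)
p,W=cloud("top"); cv2.imwrite("pics/t1.png",p[60:310,130:500,::-1].repeat(2,0).repeat(2,1))
E
```

```text
w0 19 [115. 114. 113. 111. 110. 108. 107. 106. 105. 104. 103. 101. 101. 100.
  98.  98.  97.  95.  94.]
w1 18 [117. 114. 114. 115. 114. 113. 110. 109. 107. 107. 105. 104. 103. 100.
 100.  99.  97.  96.]
wt 12 [ 94.  98.  98. 102. 102. 105. 106. 108. 109. 112. 114. 114.]
grip 56.5 mm 51.3
held 56.4
F [-0.9 -0.4  0.5]
ok [ 0.63 -0.2 ] took 8.7 t 14.1
```

View pics/t1.png

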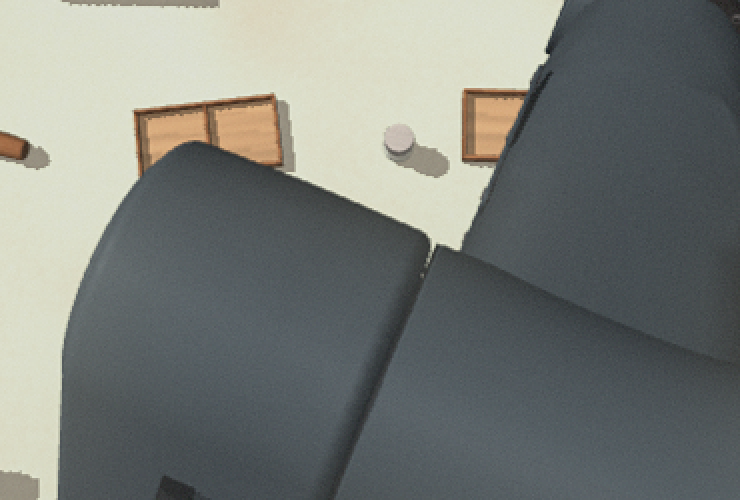

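The arm hides tray3 here (its left end shows at (495,125)), and jar_small is undisturbed at (398,140). I'll place the rest in sequence and then check with the wrist camera.

```bash
python3 - <<'E'
from h import *
r=np.radians
pick_place((.4305,.1965),r(15),"tray3",.076,off=.013,effort=40)
pick_place((.4075,-.174),r(-28.5),"tray2",.038,off=.013,effort=80)
pick_place((.449,.062),0.,"tray2",-.038,off=.014,effort=40)
pick_place((.337,-.278),0.,"tray3",-.076,off=.014,effort=40)
manip.move_ptp([.48,-.05,.45],down(np.pi/2))
p,W=cloud("wrist"); np.savez("w2.npz",p=p,W=W); cv2.imwrite("pics/w2.png",p[:,:,::-1]); print(manip.current_time())
E
```

```text
grip 53.6 mm 40.2
held 53.4
F [-3.6  1.2  4.5]
ok [ 0.631 -0.125] took 9.5 t 23.6
grip 38.2 mm 81.4
held 38.6
F [ 0.   0.3 -6.3]
ok [0.605 0.23 ] took 9.2 t 32.9
grip 46.4 mm 39.9
held 46.6
F [-2.  -1.   0.7]
ok [0.616 0.155] took 8.2 t 41.1
grip 47.8 mm 39.5
held 47.5
F [-2.8  0.6  3.1]
ok [ 0.63  -0.276] took 9.5 t 50.6
52.0583
```

View pics/w2.png

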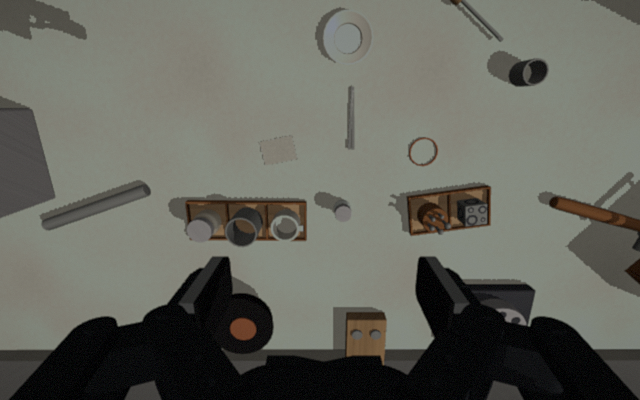

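All five stand in their compartments: the jar (201,228), flask (243,226), crucible (285,226), punch stand (433,216) and block (473,212). The small jar (342,210) and small flask (528,72) haven't moved. I'll check the top heights and centres in numbers.

```bash
python3 - <<'E'
from h import *
W=np.load("w2.npz")["W"].reshape(-1,3); W=W[~np.isnan(W[:,0])]
for n,t,ty,h,r in (("flask","tray3",0,.065,.029),("crucible","tray3",.076,.045,.027),("jar","tray3",-.076,.061,.025),("block","tray2",.038,.045,.028),("punch","tray2",-.038,.045,.024)):
    c,yaw=T[t]; d=(W[:,:2]-c)@np.array([[np.cos(yaw),-np.sin(yaw)],[np.sin(yaw),np.cos(yaw)]])
    m=(np.hypot(d[:,0],d[:,1]-ty)<r+.012)&(abs(W[:,2]-h)<.006); P=np.c_[d[m],W[m,2]]
    A=np.c_[P[:,:2],np.ones(len(P))]; k=np.linalg.lstsq(A,P[:,2],rcond=None)[0]
    lo,hi=np.percentile(P[:,:2],[1,99],axis=0); print(n,len(P),"dev mm",((lo+hi)/2*1000-[0,ty*1000]).round(1),"ext",((hi-lo)*1000).round(),"top-h",((np.median(P[:,2])-h)*1000).round(1),"tilt",np.hypot(*k[:2]).round(3))
E
```

```text
flask 256 dev mm [-0.3  0.8] ext [56. 56.] top-h 0.6 tilt 0.007
crucible 295 dev mm [-0.2  4.7] ext [52. 58.] top-h 1.0 tilt 0.009
jar 486 dev mm [-0.2  0.5] ext [42. 42.] top-h 1.3 tilt 0.046
block 498 dev mm [-0.4 -2.4] ext [39. 39.] top-h 1.8 tilt 0.057
punch 400 dev mm [-1.6 -0.8] ext [43. 45.] top-h 1.6 tilt 0.037
```

```bash
python3 -c "
from bench import manip
print(manip.sign_off())"
```

```text
the job is handed in; nothing more can be done
None
```

Job handed in: all five kit things stand upright in their compartments, within about 5 mm of centre by the last wrist-camera measurement, and the smaller flask and jar were left where they stood; the judge's verdict was not returned.

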